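# Post the clay scraper into the tool returns box

## Task

Lift the wooden clay scraper out of its stand and post it, blade first, down through the narrow slot on top of the tool returns box: feel for the slot, then push the blade past the springy lugs until it drops right inside the box. Never force it or press on the box with more than about 25 N, and leave the beaker, the bowl and the jar where they are.

Things in the scene. Friction and masses are not known exactly. Their poses are not given: they have to be found in the camera images.
- scraper_centre (a point): Centre of the flat light-wood clay scraper: 6 mm thick (its x), 130 mm tall (z, blade to handle), mass 40 to 85 g. Lower 60 mm: blade, 60 mm wide (y), lower corners rounded 12 mm, bottom edge rounded 3 mm. Upper 70 mm: handle, 30 mm wide. This point is 65 mm above the bottom edge, 5 mm above the blade's shoulders. It starts upright in the stand, leaning at most about 0.06 rad.
- scraper_handle (a point): Point on the scraper's handle 50 mm above its centre and 15 mm below its top end, where it can be gripped from above, closing across its 6 mm thickness (x). Axes as the scraper's.
- stand: Fixed wooden block 70 x 100 x 40 mm (x, y, z); origin at the centre of its underside. A groove in its top (8 mm wide, 64 mm long along y, 34 mm deep) holds the scraper's blade, which lifts straight out. The stand's yaw is the scraper's yaw.
- returns_box: Fixed hollow grey steel box 170 x 210 x 160 mm (x, y, z), walls 5 mm; origin at the centre of its underside, padlock on its -x face. On top lies an 8 mm plywood plate, 110 x 150 mm, with the slot in it: 8 mm wide along the box's x, about 71 mm long along its y, centred at y = 0. The slot goes straight down into the box.
- lid_centre (a point): Centre of the box's top, at the height of the plywood plate's upper face (168 mm above the table); axes as the box's. The plate is adjustable: it was clamped so that the slot's centre lies anywhere from -18 to +18 mm from this point along the box's x. Where exactly is not measured: feel for it (or look).
- fence_level (a point): Fixed point of the box 178 mm above the table over its centre, at the height of the top of the fence: a steel strip 10 mm high, 6 mm thick, 110 mm long (y) on the plate, moving with it. Its -x face is flush with the slot's +x wall, so a scraper slid over the plate towards the box's +x is stopped by the fence right over the slot, 1 mm beyond the slot's mid-line.
- lug_level (a point): Fixed point of the box 160 mm above the table under its centre: height of the axes of two springy round rubber lugs, radius 8 mm, one at each slot end, 56 mm apart. The 60 mm blade pushes them aside (about 6 to 18 N downward). They let go once the blade's shoulders are about 14 mm below the plate's upper face; the handle then passes freely and the released scraper drops inside.
- beaker_centre (a point): Clear plastic water beaker, 72 mm across, 85 mm tall; its centre. Bystander: leave it alone.
- bowl_centre (a point): Terracotta bowl, 110 mm across, 50 mm tall; its centre. Bystander: leave it alone.
- jar_centre (a point): White lidded jar, 68 mm across, 80 mm tall; its centre. Bystander: leave it alone.

How it is judged:
On the way, in this order (a step that is already met when the one before it is completed fails the run):
1. the scraper is lifted out of its stand (height (world z) of scraper_centre above 0.15 m), for 0.1 s.
2. the blade, upright, has entered the slot of the returns box (z of scraper_centre in the frame of returns_box between 0.14 and 0.215 m and x of scraper_centre in the frame of returns_box between -0.03 and 0.03 m and y of scraper_centre in the frame of returns_box between -0.015 and 0.015 m and angle between scraper_centre's own z axis and vertical below 0.3 rad), for 0.1 s.
At the end, for the whole second after the job is handed in: The scraper lies or leans at rest (under 0.03 m/s) wholly inside the returns box: its centre within the box's walls and less than 100 mm above the box's underside (z of scraper_centre in the frame of returns_box between 0 and 0.1 m and x of scraper_centre in the frame of returns_box between -0.085 and 0.085 m and y of scraper_centre in the frame of returns_box between -0.105 and 0.105 m and linear speed of scraper below 0.03 m/s); the robot touches nothing.
It fails at once if the scraper is forced: pressed against the box, slot plate, fence or lugs with more than 25 N while it is being posted (contact force between scraper and returns_box above 25 N and z of scraper_centre in the frame of returns_box above 0.15 m).
It fails at once if the robot itself presses on the returns box with more than 25 N (contact force between any of the arm, the fingers and returns_box above 25 N).
It fails at once if the beaker, the bowl or the jar is moved by more than 20 mm (distance of any of beaker_centre, bowl_centre, jar_centre from where it was at the start of the episode above 0.02 m).
It also fails if it takes over 54 s, if anything falls off the work surface, if the arm or the gripper's body presses on something with over 40 N, if the wrist force passes 120 N, or if a joint passes its speed limit or range.

## Robot

A 6-joint arm with a two-finger parallel gripper is mounted at the origin on the work surface. World frame = base frame: x ahead of the robot, y to its left, z up, the work surface at z = 0. Lengths are in m, angles in rad, forces in N, time in s.
With the tool pointing down it reaches from about 0.275 to 0.825 m from the base axis. Payload 4.9 kg.
Tool frame: the origin (TCP) lies at the very end of the fingers, on their centre line; the grasp point (between the pads) lies 19 mm behind it; z points along the fingers, y is the direction in which the jaws open and shut (so a half turn about z gives the same grasp; the last joint's range is limited). The gripper opens to 85 mm and grips with 20 to 120 N. Pads are 22 mm wide; open, the fingers measure 114 mm over their backs; the gripper's body (76 mm by 85 mm) begins 54 mm behind the grasp point. The pads swing forward as they close: fully open they stand 13 mm farther back than shut.
Start: joints at [1.053, 0.326, -0.193, 1.052, 0, 1.437], TCP at [0.206, 0.51, 0.231] pointing down, gripper open.
Joint ranges: [-2.65, 2.65], [-0.97, 1.79], [-1.3, 1.35], [-1.93, 2.1], [-1.47, 1.37], [-3.14, 3.14]. Speed limits (rad/s): [2.57, 2.57, 3.14, 3.14, 3.14, 3.14].

## Interface

Orientations are given as a unit quaternion [x, y, z, w].
In Python, from workcell import ctrl gives the robot as it stands.
- The arm moves only by the shell command python3 -m creep 'ROWS'. ROWS is JSON, a list of rows, each an object with "jaw": the finger opening in mm, from 0 to 85.4; "translation": the shift along the tool's x, y, z in mm, a list of three; "angular": the turn, a rotation vector about the tool's x, y, z in units of 6 degrees (1.0 is 6 degrees), a list of three. A call has 1 to 20 rows; each row shifts and turns the commanded pose from where the row before left it, along the tool's axes as they then stand; what a row does not reach is not made up. A row lasts 1/10 s, in which the tool goes at most 50 mm and 8.59 degrees, less where a joint would pass 70% of its speed; a pose out of reach is approached as far as the arm can. A call is refused whole if a number of a shift passes 50 or a number of a turn 1, either way. A call with a gripper value outside its range is refused whole. The fingers move at their own pace and stop on an object; the grip force is fixed at half the most. Time passes only in rows, so rows that do not move let the fingers close. It gives the time, the measured TCP pose, the force and the opening at its end, in the units of the state.
- ctrl.get_obs(): the state, without advancing time (a new reading comes with each control period).
- ctrl.capture(name): name is "scene" or "top" or "wrist"; returns the picture (420x560x3 uint8, blue, green, red); there is no depth.
- ctrl.camera_model(name): a dict with "fov_y" (degrees; the focal length in pixels is half the picture's height over the tangent of half this angle, whatever the lens; pixels are square), "cx", "cy" (the principal point, pixels), "eye" and "attitude" of the camera in the world; the wrist camera has in their place "mount" (4x4, takes a point from camera to tool coordinates, whose origin is the TCP and whose axes are the flange's). Camera axes: x right, y down, z forward; pixel columns grow to the right and rows downward; lengths in m; the calibration is good to about 2 mm. A picture is of the moment at which its call begins: read the wrist's pose just before it. camera_model takes no time and is no camera call.
- ctrl.close_job(): hands the job in, once; it reports no verdict.
Trained networks look in the newest picture that a camera, given by its name, has taken for a name from the list of things; names that differ only in an ending like _2 or _b are one class to them, and where a whole thing is asked for, a point or a joint stands for the part that bears it (a point fixed in the world has none). Each returns a list of dicts, best first, with "score" (0 to 1); they miss things now and then, are a little off and sometimes report something else, mostly with a low value. They report only what shows in the picture. A call takes as long as a camera call.
- ctrl.silhouettes(camera, thing): "mask" (420x560 bool, what is visible of it) and "extent" ([left, top, right, bottom] in pixels, round what is visible of it).
The state is a dict: "time_s": time; "qpos": joint angles; "qvel": joint speeds; "joint_efforts": joint torques, N m; "tool_pos": TCP position; "orientation": TCP orientation; "wrist_force": force on the tool from outside, world axes, zero at the start; "torque": the same for the moment, N m; "finger_gap": finger opening in m.
Only numpy, scipy, OpenCV 4.12 (cv2) and the standard library are available. Lean on these libraries where they do the work, as an engineer would, in place of code of your own. Each camera call takes 0.05 s, during which the arm holds its last target. There are 200 camera calls.

## Working session

There is one attempt and no reset: what is moved stays moved. The work goes in short steps, Python scripts to look and compute and a shell command to move; the robot and the scene stay as the last step left them, time stands still between calls to the robot, and variables do not carry over. Pictures are saved under pics/ and viewed, about 8 in all and at most 12, crops included, and the job is handed in when it is done.

```bash
ls; mkdir -p pics
python3 - <<'E'
from workcell import ctrl
import cv2,numpy as np
o=ctrl.get_obs();print({k:np.round(v,3).tolist() for k,v in o.items()})
for n in("scene","top","wrist"):
    im=ctrl.capture(n);cv2.imwrite(f"pics/{n}0.png",im);print(n,ctrl.camera_model(n))
    for t in("scraper_centre","stand","returns_box"):
        try:print(t,[(round(d["score"],2),d["extent"],int(d["mask"].sum())) for d in ctrl.silhouettes(n,t)][:2])
        except Exception as e:print(e)
a=[cv2.imread(f"pics/{n}0.png") for n in("scene","top")]
cv2.imwrite("pics/both.png",cv2.resize(np.vstack(a),None,fx=.71,fy=.71))
E
```

```text
pics
{'time_s': 0.0, 'qpos': [1.053, 0.327, -0.194, 1.052, -0.0, 1.437], 'qvel': [0.0, 0.0, 0.0, -0.002, 0.002, -0.0], 'joint_efforts': [-0.001, -44.34, 26.244, 0.015, -0.0, 0.0], 'tool_pos': [0.206, 0.509, 0.23], 'orientation': [0.191, 0.982, -0.001, -0.0], 'wrist_force': [-0.284, 0.629, -0.509], 'torque': [0.014, -0.032, -0.019], 'finger_gap': 0.085}
scene {'fov_y': 49.49143609843812, 'cx': 281.0452596182414, 'cy': 201.85901529807592, 'eye': array([ 1.08273094, -0.8742264 ,  0.95964346]), 'attitude': array([ 0.88064907,  0.21099258, -0.10963087, -0.40978095])}
scraper_centre [(0.97, [210.2, 236.6, 230.2, 267.7], 393)]
stand []
returns_box [(0.85, [256.5, 131.6, 336.2, 218.7], 4955), (0.64, [211.3, 235.5, 228.9, 269.8], 419)]
top {'fov_y': 42.15079292767635, 'cx': 289.6278557400901, 'cy': 207.2641104056178, 'eye': array([ 0.41232208, -0.01910885,  1.51874662]), 'attitude': array([-0.70383926,  0.706862  , -0.04883117,  0.05071415])}
scraper_centre []
stand [(0.73, [340.1, 223.8, 386.2, 261.5], 937)]
returns_box [(0.75, [161.8, 191.7, 251.7, 266.8], 6065)]
wrist {'fov_y': 61.018470169410264, 'cx': 279.4939820222086, 'cy': 209.78207903021453, 'mount': array([[ 9.20048246e-04, -9.48691813e-01, -3.16200881e-01,
         8.00429953e-02],
       [ 9.99999363e-01,  1.07958710e-03, -3.29372203e-04,
        -4.99411914e-05],
       [ 6.53839104e-04, -3.16200376e-01,  9.48692202e-01,
        -1.41983586e-01],
       [ 0.00000000e+00,  0.00000000e+00,  0.00000000e+00,
         1.00000000e+00]])}
scraper_centre []
stand []
returns_box []
```

View pics/both.png

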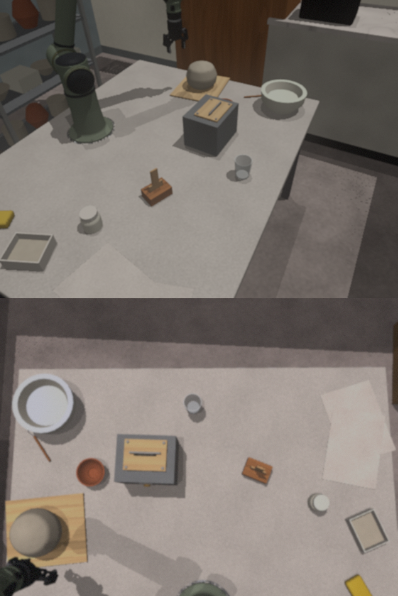

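```bash
cat > h.py <<'E'
import numpy as np,cv2
from scipy.spatial.transform import Rotation as R
from workcell import ctrl
def cam(n):
    c=ctrl.camera_model(n);f=210/np.tan(np.radians(c["fov_y"])/2)
    if n=="wrist":
        o=ctrl.get_obs();T=np.eye(4);T[:3,:3]=R.from_quat(o["orientation"]).as_matrix();T[:3,3]=o["tool_pos"]
        T=T@c["mount"];return f,c["cx"],c["cy"],T[:3,3],T[:3,:3]
    return f,c["cx"],c["cy"],c["eye"],R.from_quat(c["attitude"]).as_matrix()
def ray(C,px,z):
    f,cx,cy,e,M=C;d=M@np.array([(px[0]-cx)/f,(px[1]-cy)/f,1]);return e+d*(z-e[2])/d[2]
def proj(C,p):
    f,cx,cy,e,M=C;q=(np.asarray(p)-e)@M;return np.stack([cx+f*q[...,0]/q[...,2],cy+f*q[...,1]/q[...,2]],-1)
E
python3 - <<'E'
from h import *
C=cam("top")
im=ctrl.capture("top")
cv2.imwrite("pics/topcrop.png",cv2.resize(im[170:290,150:400],None,fx=3.2,fy=3.2,interpolation=cv2.INTER_CUBIC))
for t,z in(("returns_box",.16),("stand",.04)):
    m=ctrl.silhouettes("top",t)[0]["mask"].astype(np.uint8)
    c=max(cv2.findContours(m,0,1)[0],key=cv2.contourArea)[:,0]
    P=np.array([ray(C,p,z)[:2] for p in c],np.float32)
    r=cv2.minAreaRect(P);print(t,r,P.mean(0))
print(R.from_quat(C and ctrl.camera_model("top")["attitude"]).as_matrix().round(2))
E
```

```text
returns_box ((0.5525956749916077, 0.193279430270195), (0.22260835766792297, 0.18285591900348663), 87.8664779663086) [0.5536991  0.19401012]
stand ((0.5238096714019775, -0.21063467860221863), (0.10274285078048706, 0.07809019833803177), 67.70003509521484) [ 0.52448857 -0.21083465]
[[-0.   -0.99  0.14]
 [-1.    0.    0.  ]
 [-0.   -0.14 -0.99]]
```

View pics/topcrop.png

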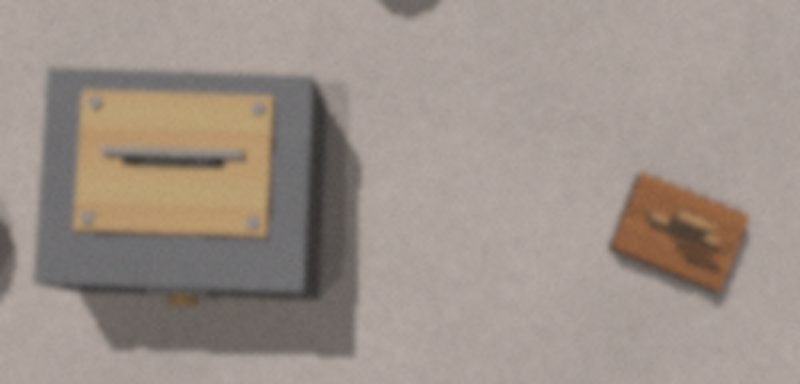

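Run:
```python
from h import *
C=cam("top")
def w(u,v,z): return ray(C,(150+(u+.5)/3.2-.5,170+(v+.5)/3.2-.5),z)[:2]
def rep(n,pts,z):
    P=np.array([w(*p,z) for p in pts]);d=P[0]-P[1]+P[3]-P[2];print(n,P.round(4).tolist(),P.mean(0).round(4),"yaw of y axis",np.degrees(np.arctan2(-d[0],d[1])).round(2), np.linalg.norm(d)/2)
rep("box",[(50,70),(312,78),(305,293),(38,283)],.16)
rep("plate",[(82,90),(273,95),(267,238),(73,231)],.168)
rep("stand",[(640,173),(748,213),(722,291),(610,247)],.04)
print("slot",w(174,162,.168),w(122,161,.168),w(225,164,.168),"fence",w(103,152,.178),w(244,155,.178))
print("handletop",w(690,220,.13),w(648,217,.066),w(720,240,.066))
o=ctrl.get_obs();print(R.from_quat(o["orientation"]).as_matrix().round(3))
```

```text
box [[0.6467, 0.2986], [0.6393, 0.0913], [0.4702, 0.0956], [0.4788, 0.3033]] [0.5587 0.1972] yaw of y axis -2.2 0.2076110259736232
plate [[0.6293, 0.2712], [0.6246, 0.1212], [0.5124, 0.1247], [0.5185, 0.2753]] [0.5712 0.1981] yaw of y axis -2.04 0.15039886385861712
stand [[0.576, -0.1792], [0.5414, -0.2702], [0.4755, -0.2464], [0.513, -0.1525]] [ 0.5265 -0.2121] yaw of y axis -21.3 0.09927044894811025
slot [0.57205356 0.1979128 ] [0.57301859 0.23851762] [0.57030726 0.15809114] fence [0.57891686 0.25150006] [0.57608993 0.14215245]
handletop [ 0.52815601 -0.20856553] [ 0.53615405 -0.18231681] [ 0.51669708 -0.24188166]
[[-0.927  0.374 -0.   ]
 [ 0.374  0.927 -0.   ]
 [-0.    -0.    -1.   ]]
```

```bash
python3 -m creep '[{"jaw":85,"translation":[-35.4,-34.2,0],"angular":[0,0,0]},{"jaw":85,"translation":[-35.4,-34.2,0],"angular":[0,0,0]},{"jaw":85,"translation":[-35.4,-34.2,0],"angular":[0,0,0]},{"jaw":85,"translation":[-35.4,-34.2,0],"angular":[0,0,0]},{"jaw":85,"translation":[-35.4,-34.2,0],"angular":[0,0,0]},{"jaw":85,"translation":[-35.4,-34.2,0],"angular":[0,0,0]},{"jaw":85,"translation":[-35.4,-34.2,0],"angular":[0,0,0]},{"jaw":85,"translation":[-35.4,-34.2,0],"angular":[0,0,0]},{"jaw":85,"translation":[-35.4,-34.2,0],"angular":[0,0,0]},{"jaw":85,"translation":[-35.4,-34.2,0],"angular":[0,0,0]},{"jaw":85,"translation":[-35.4,-34.2,0],"angular":[0,0,0]},{"jaw":85,"translation":[-35.4,-34.2,0],"angular":[0,0,0]},{"jaw":85,"translation":[-35.4,-34.2,0],"angular":[0,0,0]},{"jaw":85,"translation":[-35.4,-34.2,0],"angular":[0,0,0]},{"jaw":85,"translation":[-35.4,-34.2,0],"angular":[0,0,0]},{"jaw":85,"translation":[-35.4,-34.2,0],"angular":[0,0,0]}]'
python3 -m creep '[{"jaw":50,"translation":[0,0,0],"angular":[0,0,1]},{"jaw":50,"translation":[0,0,0],"angular":[0,0,1]},{"jaw":50,"translation":[0,0,0],"angular":[0,0,1]},{"jaw":50,"translation":[0,0,0],"angular":[0,0,1]},{"jaw":50,"translation":[0,0,0],"angular":[0,0,1]},{"jaw":50,"translation":[0,0,0],"angular":[0,0,1]},{"jaw":50,"translation":[0,0,0],"angular":[0,0,1]},{"jaw":50,"translation":[0,0,0],"angular":[0,0,1]},{"jaw":50,"translation":[0,0,0],"angular":[0,0,1]},{"jaw":50,"translation":[0,0,0],"angular":[0,0,1]},{"jaw":50,"translation":[0,0,0],"angular":[0,0,1]},{"jaw":50,"translation":[0,0,0],"angular":[0,0,1]},{"jaw":50,"translation":[0,0,0],"angular":[0,0,1]},{"jaw":50,"translation":[0,0,0],"angular":[0,0,1]},{"jaw":50,"translation":[0,0,0],"angular":[0,0,0.9]},{"jaw":50,"translation":[0,0,0],"angular":[0,0,0]},{"jaw":50,"translation":[0,0,0],"angular":[0,0,0]}]'
python3 - <<'E'
from h import *
o=ctrl.get_obs();print(o["time_s"],o["tool_pos"],o["qpos"].round(2),R.from_quat(o["orientation"]).as_matrix().round(3))
im=ctrl.capture("wrist");C=cam("wrist");cv2.imwrite("pics/w1.png",im)
d=ctrl.silhouettes("wrist","scraper_centre")
print([(x["score"],x["extent"]) for x in d])
print(proj(C,[[.527,-.211,.136],[.5265,-.212,.04]]))
E
```

```text
time_s: 2.35
tool_pos: [0.5268, -0.2116, 0.2314]
orientation: [0.191, 0.982, 0.0, 0.0]
wrist_force: [-0.2, 0.4, 1.0]
finger_gap: 0.0848
time_s: 4.05
tool_pos: [0.5262, -0.2095, 0.2313]
orientation: [0.825, 0.564, -0.0, 0.0]
wrist_force: [0.1, -0.7, 0.1]
finger_gap: 0.0496
4.05 [ 0.52623409 -0.20946457  0.23130147] [-0.51  0.36 -0.15  1.07 -0.    1.43] [[ 0.363  0.932 -0.   ]
 [ 0.932 -0.363 -0.   ]
 [-0.    -0.    -1.   ]]
[(0.89, [277.9, 149.0, 289.6, 234.9])]
[[279.38335565 213.95633957]
 [279.36055294 182.24717845]]
```

View pics/w1.png

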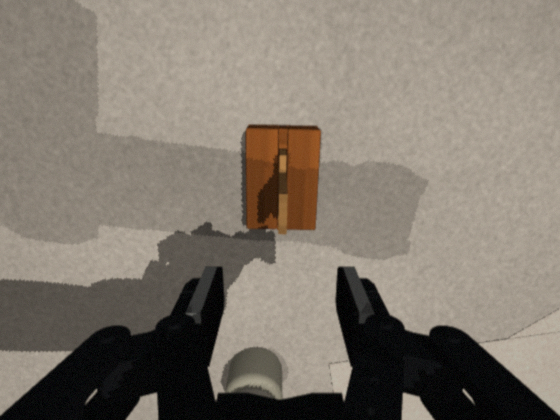

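Run:
```python
from h import *
im=ctrl.capture("wrist");C=cam("wrist")
m=ctrl.silhouettes("wrist","scraper_centre")[0]["mask"]
for r in range(150,238,7):
    c=np.where(m[r])[0]; print(r,(c.min(),c.max(),c.mean()) if len(c) else None)
c=im[140:245,235:330]; cv2.imwrite("pics/w1c.png",cv2.resize(c,None,fx=5.5,fy=5.5,interpolation=cv2.INTER_CUBIC))
```

```text
Traceback (most recent call last):
IndexError: list index out of range
```

Run:
```python
from h import *
im=ctrl.capture("wrist");C=cam("wrist")
c=im[115:245,225:340]; cv2.imwrite("pics/w1c.png",cv2.resize(c,None,fx=4.6,fy=4.6,interpolation=cv2.INTER_CUBIC))
for k in range(4):
    d=ctrl.silhouettes("wrist","scraper_centre")
    if d:
        m=d[0]["mask"]
        for r in range(150,238,7):
            c=np.where(m[r])[0]; print(r,(c.min(),c.max(),c.mean()) if len(c) else None)
        break
    ctrl.capture("wrist")
```

```text
150 (np.int64(280), np.int64(285), np.float64(282.5))
157 (np.int64(279), np.int64(285), np.float64(282.0))
164 (np.int64(279), np.int64(285), np.float64(282.0))
171 (np.int64(279), np.int64(286), np.float64(282.5))
178 (np.int64(279), np.int64(286), np.float64(282.5))
185 (np.int64(279), np.int64(286), np.float64(282.5))
192 (np.int64(279), np.int64(287), np.float64(283.0))
199 (np.int64(279), np.int64(288), np.float64(283.5))
206 (np.int64(278), np.int64(286), np.float64(282.0))
213 (np.int64(278), np.int64(286), np.float64(282.0))
220 (np.int64(278), np.int64(286), np.float64(282.0))
227 (np.int64(278), np.int64(286), np.float64(282.0))
234 None
```

View pics/w1c.png

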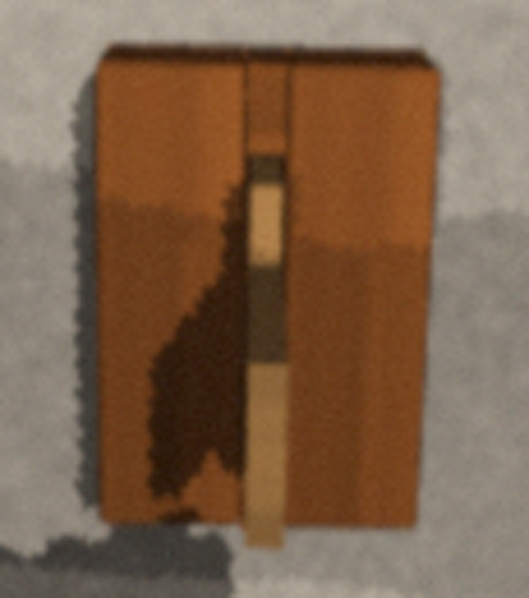

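Run:
```python
from h import *
for k in range(3):
    o=ctrl.get_obs();C=cam("wrist");M=R.from_quat(o["orientation"]).as_matrix()
    P=[ray(C,(282.6,214.2),.136),ray(C,(282.4,194.3),.136),ray(C,(282.2,234.1),.136)]
    print(o["tool_pos"].round(4),R.from_matrix(M).as_quat().round(4),[((p-o["tool_pos"])@M*1000).round(1) for p in P],P[0].round(4))
    ctrl.capture("wrist")
```

```text
[ 0.5263 -0.2095  0.2313] [0.8259 0.5638 0.     0.    ] [array([-1.3,  3.5, 95.3]), array([13.3,  3.3, 95.3]), array([-16.4,   3.3,  95.3])] [ 0.5291 -0.212   0.136 ]
[ 0.5262 -0.2095  0.2313] [ 0.8259  0.5638 -0.      0.    ] [array([-1.3,  3.5, 95.3]), array([13.3,  3.3, 95.3]), array([-16.4,   3.3,  95.3])] [ 0.529 -0.212  0.136]
[ 0.5262 -0.2095  0.2313] [ 0.826   0.5637 -0.     -0.    ] [array([-1.3,  3.5, 95.3]), array([13.3,  3.3, 95.3]), array([-16.4,   3.3,  95.3])] [ 0.529 -0.212  0.136]
```

Run:
```python
from h import *
o=ctrl.get_obs();f,cx,cy,e,A=cam("wrist");M=R.from_quat(o["orientation"]).as_matrix()
print(f,cx,cy,(e-o["tool_pos"])@M,M.T@A, M, o["tool_pos"],ctrl.camera_model("wrist"))
```

```text
356.37788966265003 279.4939820222086 209.78207903021453 [ 0.08137821  0.00139958 -0.14198357] [[ 9.19614144e-04 -9.48310143e-01 -3.17343706e-01]
 [ 9.99999418e-01  1.05113277e-03 -2.43226045e-04]
 [ 5.64224093e-04 -3.17343298e-01  9.48310557e-01]] [[ 3.64529743e-01  9.31191745e-01 -2.14490571e-05]
 [ 9.31191744e-01 -3.64529744e-01 -4.12495309e-05]
 [-4.62300419e-05 -4.93650398e-06 -9.99999999e-01]] [ 0.52622427 -0.20949281  0.23129029] {'fov_y': 61.018470169410264, 'cx': 279.4939820222086, 'cy': 209.78207903021453, 'mount': array([[ 9.19614144e-04, -9.48310143e-01, -3.17343706e-01,
         8.13782057e-02],
       [ 9.99999418e-01,  1.05113277e-03, -2.43226045e-04,
         1.39958078e-03],
       [ 5.64224093e-04, -3.17343298e-01,  9.48310557e-01,
        -1.41983566e-01],
       [ 0.00000000e+00,  0.00000000e+00,  0.00000000e+00,
         1.00000000e+00]])}
```

```bash
python3 -m creep '[{"jaw":50,"translation":[-1,2.3,20],"angular":[0,0,0]},{"jaw":50,"translation":[0,0,30],"angular":[0,0,0]},{"jaw":50,"translation":[0,0,30],"angular":[0,0,0]},{"jaw":50,"translation":[0,0,30],"angular":[0,0,0]},{"jaw":50,"translation":[0,0,19],"angular":[0,0,0]},{"jaw":50,"translation":[0,0,0],"angular":[0,0,0]},{"jaw":25,"translation":[0,0,0],"angular":[0,0,0]},{"jaw":25,"translation":[0,0,0],"angular":[0,0,0]},{"jaw":25,"translation":[0,0,0],"angular":[0,0,0]}]'
python3 - <<'E'
from h import *
im=ctrl.capture("wrist");cv2.imwrite("pics/w2.png",im)
E
```

```text
time_s: 5.4
tool_pos: [0.529, -0.2118, 0.1038]
orientation: [0.826, 0.564, 0.001, 0.001]
wrist_force: [0.8, 0.0, -0.9]
finger_gap: 0.0252
```

View pics/w2.png

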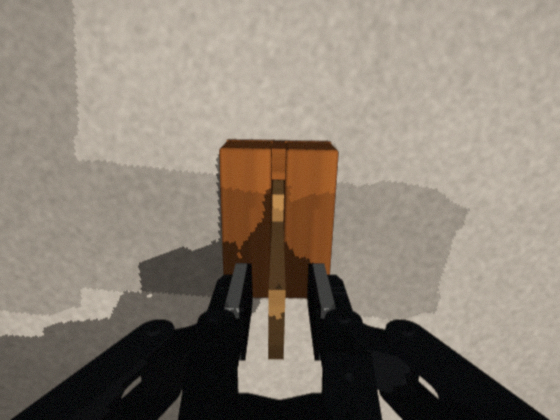

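```bash
python3 -m creep '[{"jaw":25,"translation":[0,-1,0],"angular":[0,0,0]},{"jaw":0,"translation":[0,0,0],"angular":[0,0,0]},{"jaw":0,"translation":[0,0,0],"angular":[0,0,0]},{"jaw":0,"translation":[0,0,0],"angular":[0,0,0]},{"jaw":0,"translation":[0,0,0],"angular":[0,0,0]},{"jaw":0,"translation":[0,0,0],"angular":[0,0,0]}]'
```

```text
time_s: 6.05
tool_pos: [0.5273, -0.2111, 0.1027]
orientation: [0.826, 0.564, 0.0, 0.0]
wrist_force: [-0.3, 0.8, 5.6]
finger_gap: 0.0051
```

```bash
python3 -m creep '[{"jaw":0,"translation":[0,0,-10],"angular":[0,0,0]},{"jaw":0,"translation":[0,0,-20],"angular":[0,0,0]},{"jaw":0,"translation":[0,0,-25],"angular":[0,0,0]},{"jaw":0,"translation":[0,0,-30],"angular":[0,0,0]},{"jaw":0,"translation":[0,0,-30],"angular":[0,0,0]},{"jaw":0,"translation":[0,0,-30],"angular":[0,0,0]},{"jaw":0,"translation":[0,0,-30],"angular":[0,0,0]},{"jaw":0,"translation":[0,0,-30],"angular":[0,0,0]},{"jaw":0,"translation":[0,0,0],"angular":[0,0,0]},{"jaw":0,"translation":[0,0,0],"angular":[0,0,0]}]'
python3 - <<'E'
from h import *
C=cam("scene")
for k in range(3):
    ctrl.capture("scene");d=ctrl.silhouettes("scene","scraper_centre")
    print([(x["score"],x["extent"]) for x in d])
print(proj(C,ctrl.get_obs()["tool_pos"]+np.array([[0,0,.033],[0,0,-.097]])))
E
```

```text
time_s: 7.05
tool_pos: [0.5271, -0.2108, 0.3078]
orientation: [0.826, 0.564, 0.0, 0.0]
wrist_force: [0.1, 0.7, -1.3]
finger_gap: 0.0052
[(0.84, [198.8, 179.5, 223.9, 220.8])]
[(0.62, [199.7, 179.5, 222.7, 223.8])]
[(0.6, [199.9, 178.4, 222.6, 220.8]), (0.5, [110.8, 289.5, 148.8, 328.6])]
[[205.25679895 175.00234934]
 [211.88214782 217.15217347]]
```

```bash
python3 -m creep '[{"jaw":0,"translation":[15,-4.5,0],"angular":[0,0,0]},{"jaw":0,"translation":[31.5,-9.5,0],"angular":[0,0,0]},{"jaw":0,"translation":[31.5,-9.5,0],"angular":[0,0,0]},{"jaw":0,"translation":[31.5,-9.5,0],"angular":[0,0,0]},{"jaw":0,"translation":[31.5,-9.5,0],"angular":[0,0,0]},{"jaw":0,"translation":[31.5,-9.5,0],"angular":[0,0,0]},{"jaw":0,"translation":[31.5,-9.5,0],"angular":[0,0,0]},{"jaw":0,"translation":[31.5,-9.5,0],"angular":[0,0,0]},{"jaw":0,"translation":[31.5,-9.5,0],"angular":[0,0,0]},{"jaw":0,"translation":[31.5,-9.5,0],"angular":[0,0,0]},{"jaw":0,"translation":[31.5,-9.5,0],"angular":[0,0,0]},{"jaw":0,"translation":[31.5,-9.5,0],"angular":[0,0,0]},{"jaw":0,"translation":[31.5,-9.5,0],"angular":[0,0,0]},{"jaw":0,"translation":[0,0,0],"angular":[0,0,-0.8]},{"jaw":0,"translation":[0,0,0],"angular":[0,0,-0.8]},{"jaw":0,"translation":[0,0,0],"angular":[0,0,-0.8]},{"jaw":0,"translation":[0,0,0],"angular":[0,0,-0.8]},{"jaw":0,"translation":[0,0,0],"angular":[0,0,0]},{"jaw":0,"translation":[0,0,0],"angular":[0,0,0]}]'
python3 - <<'E'
from h import *
im=ctrl.capture("wrist");C=cam("wrist");cv2.imwrite("pics/w3.png",im)
o=ctrl.get_obs();print(o["tool_pos"],R.from_quat(o["orientation"]).as_matrix().round(3))
print(proj(C,[[.572,.198,.168],[.573,.2385,.168],[.5703,.158,.168]]))
E
```

```text
time_s: 9.25
tool_pos: [0.5596, 0.1988, 0.3071]
orientation: [0.721, 0.693, -0.0, -0.0]
wrist_force: [0.2, -0.4, -0.9]
finger_gap: 0.0054
[0.55971766 0.19865802 0.30715378] [[ 0.039  0.999 -0.   ]
 [ 0.999 -0.039  0.   ]
 [ 0.    -0.    -1.   ]]
[[293.13039747 194.87832225]
 [293.04884302 145.2067795 ]
 [292.37214104 239.85973441]]
```

View pics/w3.png

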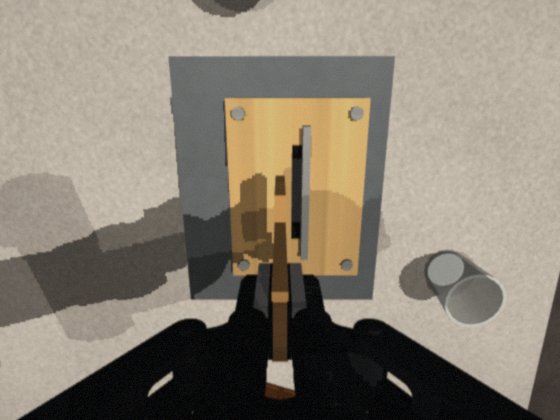

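```bash
python3 -m creep '[{"jaw":0,"translation":[0,0,10],"angular":[0,0,0]},{"jaw":0,"translation":[0,0,10],"angular":[0,0,0]},{"jaw":0,"translation":[0,0,8],"angular":[0,0,0]},{"jaw":0,"translation":[0,0,5],"angular":[0,0,0]},{"jaw":0,"translation":[0,0,3],"angular":[0,0,0]},{"jaw":0,"translation":[0,0,2],"angular":[0,0,0]},{"jaw":0,"translation":[0,0,0],"angular":[0,0,0]}]'
python3 -m creep '[{"jaw":0,"translation":[0,2,0],"angular":[0,0,0]},{"jaw":0,"translation":[0,2,0],"angular":[0,0,0]},{"jaw":0,"translation":[0,2,0],"angular":[0,0,0]},{"jaw":0,"translation":[0,1,0],"angular":[0,0,0]},{"jaw":0,"translation":[0,0,0],"angular":[0,0,0]}]'
python3 -m creep '[{"jaw":0,"translation":[0,1,0],"angular":[0,0,0]},{"jaw":0,"translation":[0,1,0],"angular":[0,0,0]},{"jaw":0,"translation":[0,0,0],"angular":[0,0,0]}]'
python3 - <<'E'
from h import *
im=ctrl.capture("wrist")
cv2.imwrite("pics/w4.png",im)
E
```

```text
time_s: 10.0
tool_pos: [0.5601, 0.1983, 0.2691]
orientation: [0.721, 0.693, -0.0, -0.0]
wrist_force: [-1.3, -0.9, -0.5]
finger_gap: 0.0051
time_s: 10.5
tool_pos: [0.5673, 0.198, 0.2693]
orientation: [0.721, 0.693, 0.0, 0.0]
wrist_force: [0.2, 0.6, -1.0]
finger_gap: 0.0054
time_s: 10.8
tool_pos: [0.5692, 0.1979, 0.2693]
orientation: [0.72, 0.693, 0.0, 0.0]
wrist_force: [0.3, 0.9, -0.9]
finger_gap: 0.0051
```

View pics/w4.png

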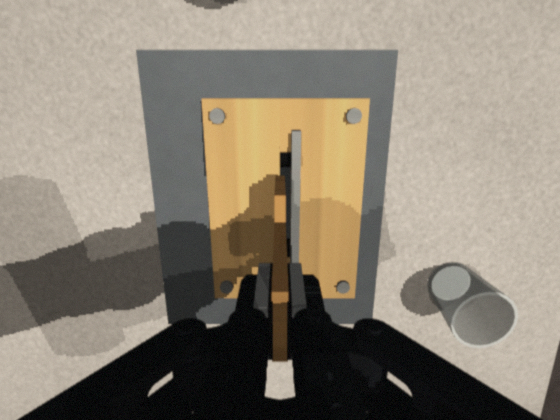

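Run:
```python
from h import *
C=cam("wrist");o=ctrl.get_obs();M=R.from_quat(o["orientation"]).as_matrix();t=o["tool_pos"]
P=lambda x,y,z:proj(C,t+M@np.array([x,y,z]))
print([P(.030-.012*(1-np.cos(a)),0,.0967-.012*(1-np.sin(a))).round(1) for a in(0,.5,1,1.57)])
a=(ray(C,(286.3,153),.168)-t)@M
print("slot +y end in tool",a*1000, "fence face",(ray(C,(290.5,140),.178)-t)@M*1000)
```

```text
[array([277.7, 173.4]), array([277.7, 173.7]), array([277.8, 178.1]), array([277.8, 186.6])]
slot +y end in tool [ 40.49782322   5.8066398  101.25820465] fence face [50.59150709  8.28278491 91.25802869]
```

Run:
```python
from h import *
im=ctrl.capture("wrist");C=cam("wrist");o=ctrl.get_obs();M=R.from_quat(o["orientation"]).as_matrix();t=o["tool_pos"]
for n,px,z in[("plate",(240,98),.168),("plate",(240,298.5),.168),("fence",(296,130),.178),("slot",(286,152.5),.168),("boxtop",(270,50.5),.16),("boxL",(160,325),.16)]:
    print(n,((ray(C,px,z)-t)@M*1000).round(1))
cv2.imwrite("pics/w4c.png",cv2.resize(im[115:275,245:325],None,fx=3.7,fy=3.7,interpolation=cv2.INTER_CUBIC))
print(C[3]-t)
```

```text
plate [ 76.3 -24.6 101.3]
plate [-73.9 -29.7 101.3]
fence [56.9 11.7 91.3]
slot [ 40.8   5.6 101.3]
boxtop [105.5  -5.  109.3]
boxL [-104.5  -98.3  109.3]
[0.00439355 0.08081375 0.14198317]
```

View pics/w4c.png

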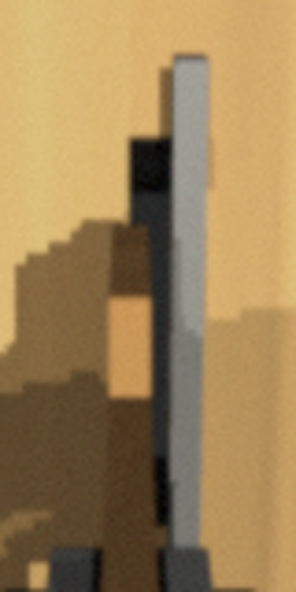

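```bash
python3 -m creep '[{"jaw":0,"translation":[1,1,0],"angular":[0,0,0]},{"jaw":0,"translation":[1,1,0],"angular":[0,0,0]},{"jaw":0,"translation":[0,1,0],"angular":[0,0,0]},{"jaw":0,"translation":[0,1,0],"angular":[0,0,0]},{"jaw":0,"translation":[0,0,0],"angular":[0,0,0]}]'
for i in 1; do python3 -m creep '[{"jaw":0,"translation":[0,0.7,0],"angular":[0,0,0]},{"jaw":0,"translation":[0,0,0],"angular":[0,0,0]}]'; done
python3 -m creep '[{"jaw":0,"translation":[0,0.7,0],"angular":[0,0,0]},{"jaw":0,"translation":[0,0,0],"angular":[0,0,0]}]'
```

```text
time_s: 11.4
tool_pos: [0.5733, 0.1998, 0.2692]
orientation: [0.72, 0.693, -0.0, -0.0]
wrist_force: [-0.0, 0.8, -0.7]
finger_gap: 0.005
time_s: 11.6
tool_pos: [0.5739, 0.1997, 0.2692]
orientation: [0.721, 0.693, -0.0, -0.0]
wrist_force: [-0.8, 0.5, -0.5]
finger_gap: 0.0053
time_s: 11.8
tool_pos: [0.5742, 0.1997, 0.2692]
orientation: [0.72, 0.693, -0.0, -0.0]
wrist_force: [-0.8, -0.0, -0.1]
finger_gap: 0.0049
```

```bash
python3 -m creep '[{"jaw":0,"translation":[0,0.7,0],"angular":[0,0,0]},{"jaw":0,"translation":[0,0,0],"angular":[0,0,0]}]'
```

```text
time_s: 12.0
tool_pos: [0.5746, 0.1997, 0.2692]
orientation: [0.72, 0.693, -0.0, -0.0]
wrist_force: [-2.8, 0.4, 0.6]
finger_gap: 0.0055
```

```bash
python3 -c "
from workcell import ctrl
for k in range(4):
    o=ctrl.get_obs();print(o['tool_pos'].round(4),o['wrist_force'].round(2),o['torque'].round(3));ctrl.capture('wrist')"
```

```text
[0.5746 0.1997 0.2692] [-2.77  0.37  0.62] [-0.009  0.827  0.062]
[0.5746 0.1997 0.2692] [-2.86  0.69  0.91] [-0.041  0.863  0.014]
[0.5747 0.1997 0.2692] [-3.14 -0.11  1.14] [-0.051  0.973  0.015]
[0.5747 0.1997 0.2692] [-2.38 -0.82  0.21] [-0.007  0.993  0.01 ]
```

```bash
python3 -m creep '[{"jaw":0,"translation":[0,-1.1,0],"angular":[0,0,0]},{"jaw":0,"translation":[0,-1,0],"angular":[0,0,0]},{"jaw":0,"translation":[0,0,0],"angular":[0,0,0]},{"jaw":0,"translation":[0,0,1],"angular":[0,0,0]},{"jaw":0,"translation":[0,0,1],"angular":[0,0,0]},{"jaw":0,"translation":[0,0,1],"angular":[0,0,0]},{"jaw":0,"translation":[0,0,1],"angular":[0,0,0]},{"jaw":0,"translation":[0,0,0],"angular":[0,0,0]}]'
python3 -m creep '[{"jaw":0,"translation":[0,0,1],"angular":[0,0,0]},{"jaw":0,"translation":[0,0,1],"angular":[0,0,0]},{"jaw":0,"translation":[0,0,0],"angular":[0,0,0]}]'
```

```text
time_s: 13.0
tool_pos: [0.5731, 0.1997, 0.265]
orientation: [0.721, 0.693, -0.0, -0.0]
wrist_force: [0.0, 0.7, -0.7]
finger_gap: 0.0051
time_s: 13.3
tool_pos: [0.5731, 0.1998, 0.2631]
orientation: [0.72, 0.693, -0.0, -0.0]
wrist_force: [0.1, 1.1, 0.1]
finger_gap: 0.0049
```

```bash
python3 -m creep '[{"jaw":0,"translation":[0,0,1],"angular":[0,0,0]},{"jaw":0,"translation":[0,0,1],"angular":[0,0,0]},{"jaw":0,"translation":[0,0,1],"angular":[0,0,0]},{"jaw":0,"translation":[0,0,0],"angular":[0,0,0]}]'
python3 -m creep '[{"jaw":0,"translation":[0,0,1],"angular":[0,0,0]},{"jaw":0,"translation":[0,0,1],"angular":[0,0,0]},{"jaw":0,"translation":[0,0,0],"angular":[0,0,0]}]'
```

```text
time_s: 13.7
tool_pos: [0.573, 0.1997, 0.2601]
orientation: [0.72, 0.693, -0.0, -0.0]
wrist_force: [-0.5, -0.5, -1.4]
finger_gap: 0.0051
time_s: 14.0
tool_pos: [0.573, 0.1997, 0.2581]
orientation: [0.72, 0.693, -0.0, -0.0]
wrist_force: [0.8, -0.0, -0.7]
finger_gap: 0.0057
```

```bash
python3 -m creep '[{"jaw":0,"translation":[0,0,1],"angular":[0,0,0]},{"jaw":0,"translation":[0,0,1],"angular":[0,0,0]},{"jaw":0,"translation":[0,0,0],"angular":[0,0,0]}]'
python3 -m creep '[{"jaw":0,"translation":[0,0,1],"angular":[0,0,0]},{"jaw":0,"translation":[0,0,1],"angular":[0,0,0]},{"jaw":0,"translation":[0,0,0],"angular":[0,0,0]}]'
```

```text
time_s: 14.3
tool_pos: [0.573, 0.1998, 0.2561]
orientation: [0.72, 0.693, -0.0, -0.0]
wrist_force: [-0.4, 0.6, -0.5]
finger_gap: 0.0051
time_s: 14.6
tool_pos: [0.5731, 0.1998, 0.2541]
orientation: [0.72, 0.693, -0.0, -0.0]
wrist_force: [-0.3, 0.4, -1.1]
finger_gap: 0.0052
```

```bash
python3 -m creep '[{"jaw":0,"translation":[0,0,1],"angular":[0,0,0]},{"jaw":0,"translation":[0,0,1],"angular":[0,0,0]},{"jaw":0,"translation":[0,0,0],"angular":[0,0,0]}]'
python3 -m creep '[{"jaw":0,"translation":[0,0,1],"angular":[0,0,0]},{"jaw":0,"translation":[0,0,1],"angular":[0,0,0]},{"jaw":0,"translation":[0,0,0],"angular":[0,0,0]}]'
```

```text
time_s: 14.9
tool_pos: [0.573, 0.1998, 0.2521]
orientation: [0.72, 0.693, -0.0, -0.0]
wrist_force: [0.2, 0.0, -1.2]
finger_gap: 0.005
time_s: 15.2
tool_pos: [0.5732, 0.1999, 0.2504]
orientation: [0.72, 0.693, 0.0, -0.0]
wrist_force: [-0.0, 0.7, -0.7]
finger_gap: 0.005
```

```bash
python3 -m creep '[{"jaw":0,"translation":[0,0,1],"angular":[0,0,0]},{"jaw":0,"translation":[0,0,1],"angular":[0,0,0]},{"jaw":0,"translation":[0,0,0],"angular":[0,0,0]}]'
python3 -m creep '[{"jaw":0,"translation":[0,0,1],"angular":[0,0,0]},{"jaw":0,"translation":[0,0,0.5],"angular":[0,0,0]},{"jaw":0,"translation":[0,0,0],"angular":[0,0,0]}]'
python3 -c "
from h import *
C=cam('scene');im=ctrl.capture('scene');cv2.imwrite('pics/s2.png',cv2.resize(im[90:230,220:370],None,fx=4,fy=4,interpolation=cv2.INTER_CUBIC))"
```

```text
time_s: 15.5
tool_pos: [0.5735, 0.2, 0.2498]
orientation: [0.72, 0.693, 0.001, 0.0]
wrist_force: [-1.3, -0.4, 6.9]
finger_gap: 0.005
time_s: 15.8
tool_pos: [0.5739, 0.2, 0.2491]
orientation: [0.72, 0.693, 0.001, 0.001]
wrist_force: [-2.0, -0.9, 10.7]
finger_gap: 0.0053
```

View pics/s2.png

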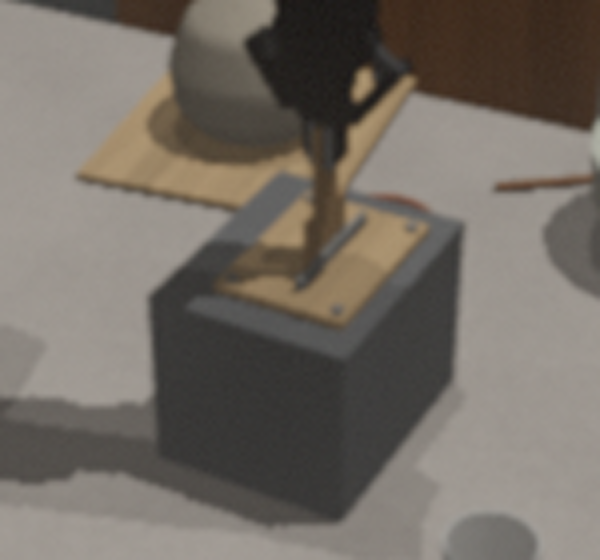

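```bash
python3 -m creep '[{"jaw":0,"translation":[0,-0.5,0.5],"angular":[0,0,0]},{"jaw":0,"translation":[0,0,0.5],"angular":[0,0,0]},{"jaw":0,"translation":[0,0,0],"angular":[0,0,0]}]'
```

```text
time_s: 16.15
tool_pos: [0.5738, 0.2001, 0.2485]
orientation: [0.72, 0.694, 0.002, 0.001]
wrist_force: [-1.2, -0.3, 12.1]
finger_gap: 0.005
```

```bash
python3 -m creep '[{"jaw":0,"translation":[0,-0.3,0.5],"angular":[0,0,0]},{"jaw":0,"translation":[0,0,0.3],"angular":[0,0,0]},{"jaw":0,"translation":[0,0,0],"angular":[0,0,0]}]'
python3 -m creep '[{"jaw":0,"translation":[0,0,0.4],"angular":[0,0,0]},{"jaw":0,"translation":[0,0,0.3],"angular":[0,0,0]},{"jaw":0,"translation":[0,0,0],"angular":[0,0,0]}]'
```

```text
time_s: 16.45
tool_pos: [0.5738, 0.2001, 0.2482]
orientation: [0.72, 0.694, 0.002, 0.002]
wrist_force: [-2.2, 0.5, 13.4]
finger_gap: 0.0053
time_s: 16.75
tool_pos: [0.5738, 0.2001, 0.2472]
orientation: [0.72, 0.693, 0.002, 0.001]
wrist_force: [-0.9, -0.6, 12.5]
finger_gap: 0.0051
```

```bash
python3 -m creep '[{"jaw":0,"translation":[0,-0.3,0.5],"angular":[0,0,0]},{"jaw":0,"translation":[0,0,0.5],"angular":[0,0,0]},{"jaw":0,"translation":[0,0,0],"angular":[0,0,0]}]'
python3 -m creep '[{"jaw":0,"translation":[0,0,0.5],"angular":[0,0,0]},{"jaw":0,"translation":[0,0,0.5],"angular":[0,0,0]},{"jaw":0,"translation":[0,0,0],"angular":[0,0,0]}]'
```

```text
time_s: 17.05
tool_pos: [0.5736, 0.2001, 0.2459]
orientation: [0.72, 0.693, 0.002, 0.001]
wrist_force: [-1.2, 0.0, 11.3]
finger_gap: 0.0049
time_s: 17.35
tool_pos: [0.5736, 0.2, 0.2446]
orientation: [0.721, 0.693, 0.002, 0.001]
wrist_force: [-0.1, 0.0, 8.5]
finger_gap: 0.0049
```

```bash
python3 -m creep '[{"jaw":0,"translation":[0,0,1],"angular":[0,0,0]},{"jaw":0,"translation":[0,0,1],"angular":[0,0,0]},{"jaw":0,"translation":[0,0,1],"angular":[0,0,0]},{"jaw":0,"translation":[0,0,0],"angular":[0,0,0]}]'
python3 -m creep '[{"jaw":0,"translation":[0,0,1],"angular":[0,0,0]},{"jaw":0,"translation":[0,0,1],"angular":[0,0,0]},{"jaw":0,"translation":[0,0,1],"angular":[0,0,0]},{"jaw":0,"translation":[0,0,0],"angular":[0,0,0]}]'
```

```text
time_s: 17.75
tool_pos: [0.5735, 0.2, 0.2411]
orientation: [0.721, 0.693, 0.002, 0.001]
wrist_force: [0.5, -0.3, 6.8]
finger_gap: 0.0051
time_s: 18.15
tool_pos: [0.5734, 0.1999, 0.2379]
orientation: [0.721, 0.693, 0.002, 0.001]
wrist_force: [1.1, -0.1, 5.0]
finger_gap: 0.0053
```

```bash
python3 -m creep '[{"jaw":0,"translation":[0,-0.2,2],"angular":[0,0,0]},{"jaw":0,"translation":[0,0,2],"angular":[0,0,0]},{"jaw":0,"translation":[0,0,2],"angular":[0,0,0]},{"jaw":0,"translation":[0,0,2],"angular":[0,0,0]},{"jaw":0,"translation":[0,0,2],"angular":[0,0,0]},{"jaw":0,"translation":[0,0,0],"angular":[0,0,0]}]'
python3 -m creep '[{"jaw":0,"translation":[0,0,2],"angular":[0,0,0]},{"jaw":0,"translation":[0,0,2],"angular":[0,0,0]},{"jaw":0,"translation":[0,0,2],"angular":[0,0,0]},{"jaw":0,"translation":[0,0,2],"angular":[0,0,0]},{"jaw":0,"translation":[0,0,2],"angular":[0,0,0]},{"jaw":0,"translation":[0,0,2],"angular":[0,0,0]},{"jaw":0,"translation":[0,0,2],"angular":[0,0,0]},{"jaw":0,"translation":[0,0,0],"angular":[0,0,0]}]'
```

```text
time_s: 18.75
tool_pos: [0.5732, 0.1999, 0.2277]
orientation: [0.721, 0.693, 0.001, 0.001]
wrist_force: [1.2, 0.6, 3.4]
finger_gap: 0.0052
time_s: 19.55
tool_pos: [0.5731, 0.1999, 0.2134]
orientation: [0.721, 0.693, 0.001, 0.001]
wrist_force: [2.0, -0.1, 5.6]
finger_gap: 0.0049
```

```bash
python3 -m creep '[{"jaw":0,"translation":[0,0.3,2],"angular":[0,0,0]},{"jaw":0,"translation":[0,0,2],"angular":[0,0,0]},{"jaw":0,"translation":[0,0,2],"angular":[0,0,0]},{"jaw":0,"translation":[0,0,2],"angular":[0,0,0]},{"jaw":0,"translation":[0,0,2],"angular":[0,0,0]},{"jaw":0,"translation":[0,0,2],"angular":[0,0,0]},{"jaw":0,"translation":[0,0,0],"angular":[0,0,0]}]'
python3 -m creep '[{"jaw":0,"translation":[0,0,2],"angular":[0,0,0]},{"jaw":0,"translation":[0,0,2],"angular":[0,0,0]},{"jaw":0,"translation":[0,0,2],"angular":[0,0,0]},{"jaw":0,"translation":[0,0,2],"angular":[0,0,0]},{"jaw":0,"translation":[0,0,2],"angular":[0,0,0]},{"jaw":0,"translation":[0,0,0],"angular":[0,0,0]}]'
```

```text
time_s: 20.25
tool_pos: [0.5732, 0.1999, 0.2012]
orientation: [0.721, 0.693, 0.001, 0.001]
wrist_force: [1.7, 0.3, 4.1]
finger_gap: 0.0054
time_s: 20.85
tool_pos: [0.5719, 0.1996, 0.1894]
orientation: [0.721, 0.693, -0.001, -0.0]
wrist_force: [2.2, -0.6, -2.6]
finger_gap: 0.0052
```

```bash
python3 -m creep '[{"jaw":0,"translation":[0,0.5,1.5],"angular":[0,0,0]},{"jaw":0,"translation":[0,0,1],"angular":[0,0,0]},{"jaw":0,"translation":[0,0,0],"angular":[0,0,0]}]'
python3 -m creep '[{"jaw":40,"translation":[0,0,0],"angular":[0,0,0]},{"jaw":40,"translation":[0,0,0],"angular":[0,0,0]},{"jaw":40,"translation":[0,0,0],"angular":[0,0,0]},{"jaw":40,"translation":[0,0,0],"angular":[0,0,0]},{"jaw":40,"translation":[0,0,0],"angular":[0,0,0]}]'
python3 -c "
from h import *
im=ctrl.capture('wrist');cv2.imwrite('pics/w5.png',im)
print([(d['score'],d['extent']) for d in ctrl.silhouettes('wrist','scraper_centre')])"
```

```text
time_s: 21.15
tool_pos: [0.5721, 0.1997, 0.1873]
orientation: [0.72, 0.693, -0.001, -0.0]
wrist_force: [0.4, 0.3, -1.0]
finger_gap: 0.0053
time_s: 21.65
tool_pos: [0.5727, 0.1998, 0.1879]
orientation: [0.72, 0.693, 0.0, 0.0]
wrist_force: [0.7, -0.3, 0.2]
finger_gap: 0.0402
[]
```

View pics/w5.png

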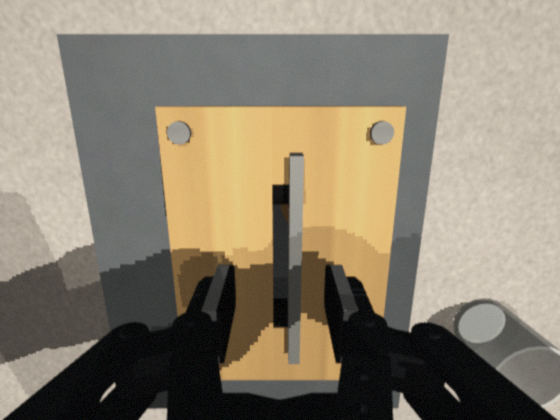

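The slot (cols 273–288, rows 185–327) is empty and no handle is sticking out, so the scraper has dropped in. I'll retreat, let it settle, check, then hand in.

```bash
python3 -m creep '[{"jaw":40,"translation":[0,0,-20],"angular":[0,0,0]},{"jaw":40,"translation":[0,0,-40],"angular":[0,0,0]},{"jaw":40,"translation":[0,0,-40],"angular":[0,0,0]},{"jaw":40,"translation":[0,0,0],"angular":[0,0,0]},{"jaw":40,"translation":[0,0,0],"angular":[0,0,0]},{"jaw":40,"translation":[0,0,0],"angular":[0,0,0]},{"jaw":40,"translation":[0,0,0],"angular":[0,0,0]},{"jaw":40,"translation":[0,0,0],"angular":[0,0,0]},{"jaw":40,"translation":[0,0,0],"angular":[0,0,0]},{"jaw":40,"translation":[0,0,0],"angular":[0,0,0]}]'
python3 -c "
from h import *
im=ctrl.capture('scene');cv2.imwrite('pics/s3.png',cv2.resize(im[90:280,190:370],None,fx=3,fy=3))
print([(d['score'],d['extent']) for d in ctrl.silhouettes('scene','scraper_centre')])"
```

```text
time_s: 22.75
tool_pos: [0.5725, 0.1998, 0.2873]
orientation: [0.72, 0.693, -0.0, -0.0]
wrist_force: [1.3, -0.0, 0.4]
finger_gap: 0.0397
[]
```

View pics/s3.png

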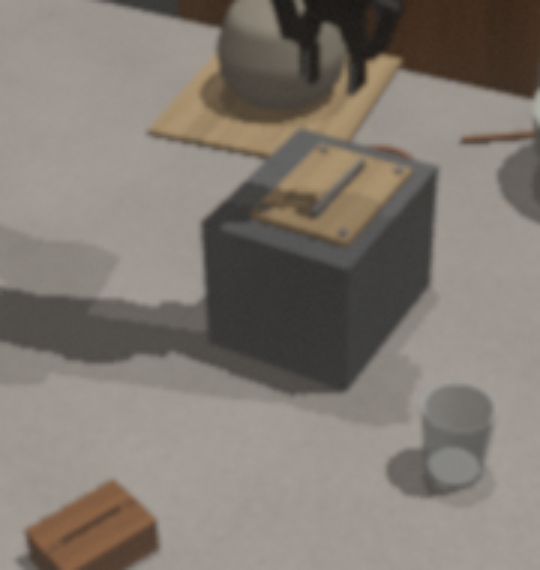

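The stand is empty, nothing shows above the slot, and the gripper is clear.

```bash
python3 -c "
from workcell import ctrl
print(ctrl.close_job())"
```

```text
the job is handed in; nothing more can be done
None
```

The scraper is posted and the job is handed in, at about 23 s of the 54 s allowed. I lifted it out of the stand, touched the fence with about 3 N, backed off about 1.5 mm and went down into the slot. I then pushed past the lugs and released it; the highest wrist force I read was about 13 N.

**Final checks:**
- **Slot and stand:** the last pictures show both empty, with no handle sticking out of the slot. The scraper detector found nothing in either view.
- **Gripper:** it is open and about 10 cm above the box, with the wrist force near zero.
- **Not seen directly:** how the scraper lies inside the box.
- **Bystanders:** the beaker was standing at the end. I did not measure its position, or check the bowl and the jar at the end, but the arm stayed well clear of all three.

**Disagreements along the way:**
- **Wrist camera calibration:** its reported mount shifted by about 1.4 mm between calls. I used the fingers seen in the picture to centre the grasp, and the fence contact to find the slot.
- **Slot length:** the slot's end looked about 4 mm farther out than a 71 mm slot would give. I centred along the slot from the plate and box edges instead.

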